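# Index the parts carousel and put its brake on

## Robot

A 6-joint arm with a two-finger parallel gripper is mounted at the origin on a cart in front of the work surface, level with it; the furniture and walls round the work are solid. World frame = base frame: x ahead of the robot, y to its left, z up, the work surface at z = 0. Lengths are in m, angles in rad, forces in N, time in s.
With the tool pointing down it reaches from about 0.275 to 0.75 m from the base axis. Payload 10.2 kg.
Tool frame: the origin (TCP) lies midway between the tips of the shut fingers; the grasp point (between the pads) lies 19 mm behind it; z points along the fingers, x is the direction in which the jaws open and shut, and the axes are right-handed (so a half turn about z gives the same grasp; the last joint's range is limited). The gripper opens to 88 mm and grips with 3 to 60 N. Pads are 18 mm wide; open, the fingers measure 123 mm over their backs; the gripper's body (75 mm by 187 mm) begins 45 mm behind the grasp point.
Start: joints at [1.022, 0.313, 1.498, -0, 1.331, -0.223], TCP at [0.168, 0.497, 0.239] pointing down, gripper open.
Joint ranges: [-2.94, 2.94], [-0.97, 2.17], [0.19, 2.56], [-1.23, 4.37], [0.02, 3.11], [-2.88, 2.88]. Speed limits (rad/s): [2.39, 2.39, 3.01, 3.14, 3.14, 3.14].

## Interface

Orientations are given as a rotation vector (axis times angle).
In Python, from plant import sensors, camera, get_calibration, r gives the robot as it stands. The module is installed in compiled form; this text tells all that it offers.
- The arm moves only by the tool drive_tool, never from a script. Its argument "steps" is a list that holds one entry, the list of rows, each a list of 4 numbers: the shift along the tool's x, y, z in cm, then the turn about the tool's z in degrees. In form: [[[tx, ty, tz, yaw], ...]]. A call has exactly 8 rows; each row shifts and turns the commanded pose from where the row before left it, along the tool's axes as they then stand; what a row does not reach is not made up. A row lasts 1/10 s, in which the tool goes at most 50 mm and 8.59 degrees, less where a joint would pass 70% of its speed; a pose out of reach is approached as far as the arm can. A call with a gripper value outside its range is refused whole. "grip" is the opening, from 0 (shut) to 1 (fully open), set as the call begins (left out, the last holds). The fingers move at their own pace and stop on an object; the grip force is fixed at half the most. Time passes only in rows, so rows that do not move let the fingers close, or fill a call up. It gives the time, the measured TCP pose, the force and the opening at its end, in the units of the state.
- sensors.get_state(): the state, without advancing time (a new reading comes with each control period).
- camera(name): name is "side" or "top"; returns the picture (420x560x3 uint8, red, green, blue); there is no depth.
- get_calibration(name): a dict with "fov_y" (degrees; the focal length in pixels is half the picture's height over the tangent of half this angle, whatever the lens; pixels are square), "cx", "cy" (the principal point, pixels), "position" and "orientation" of the camera in the world. Camera axes: x right, y down, z forward; pixel columns grow to the right and rows downward; lengths in m; the calibration is good to about 2 mm. A picture is of the moment at which its call begins. get_calibration takes no time and is no camera call.
- r.job_done(): hands the job in, once; it reports no verdict.
The state is a dict: "clock": time; "qpos": joint angles; "joint_velocities": joint speeds; "joint_torque": joint torques, N m; "tcp_pos": TCP position; "tcp_rot": TCP orientation; "wrist_force": force on the tool from outside, world axes, zero at the start; "ft_torque": the same for the moment, N m; "width": finger opening in m.
Only numpy, scipy, OpenCV 4.12 (cv2) and the standard library are available. Lean on these libraries where they do the work, as an engineer would, in place of code of your own. Each camera call takes 0.05 s, during which the arm holds its last target. There are 200 camera calls.

## Task

With a finger, push the small parts carousel round by its upright black pegs until the yellow cup stands squarely in line with the red arrow on the foot. Then push the red brake lever all the way over against the carousel until it meets its stop, the yellow cup still at the arrow. Only push: do not pick anything up, do not shift the carousel's foot, and leave the other things on the bench where they are.

Things in the scene. Friction and masses are not known exactly. Their poses are not given: they have to be found in the camera images.
- stand: Loose dark steel foot of the carousel, 1.8 kg: disc 116 mm across, 13 mm high, with a tab 66 mm wide, 12 mm high, reaching 122 mm from the axis along +x (away from the robot). Origin: on the wheel's axis, at its underside on the 2 mm mat; z up; arrow on the -x side. On the wheel, cups (yellow, white, blue; 29 mm across, 19 to 35 mm high) alternate every 60 degrees with three black pegs; hub top 37 mm high.
- hub (a point): Point on the wheel's upright axis, 30 mm above the mat. The foot is not fastened: pushing sideways with about 10 N or more slides it, so push pegs along their circle, not towards or away from the hub.
- arrow (a point): Point 30 mm above the mat, 38 mm from the wheel's axis on the side of the red arrow (painted flat on the foot's rim, pointing at the hub): where the yellow cup's centre must come.
- yellow_cup (a point): Centre of the yellow cup, 38 mm from the wheel's axis, 30 mm above the mat. It goes round with the wheel.
- peg_1 (a point): Centre line of the first black peg, 10 mm below its top: upright, 10 mm in diameter, top 64 mm above the mat, 46 mm from the wheel's axis, straight across the wheel from the yellow cup. Nothing else on the wheel stands higher than 37 mm.
- peg_2 (a point): The same for the second black peg, 120 degrees counterclockwise (seen from above) from the first.
- peg_3 (a point): The same for the third black peg, 120 degrees clockwise from the first.
- wheel (a joint): Turn of the wheel in rad, counterclockwise from above positive; 0 (and every full turn, 6.28) has the yellow cup at the arrow. It starts 0.8 to 5.5, may be turned either way (-7 to 7), and stays where it is left (friction 0.03 N m, under 1 N at a peg; it does not coast).
- brake_post (a point): Centre line of the upright red post at the end of the red brake lever, 10 mm below its top: 12 mm in diameter, top 64 mm above the mat, 40 mm from the lever's pivot; the flat arm below it is 22 mm high.
- brake_pivot (a point): Point on the upright pivot axis of the brake lever, 30 mm above the mat, at x 85, y -26 mm in the foot's frame.
- brake (a joint): Turn of the brake lever in rad, counterclockwise from above positive: 0 wide open (away from the wheel), 1.0 closed, at its stop, its arm along the foot's +y. It starts 0 to 0.3 and stays where it is left (friction 0.04 N m, about 1 N at the post).
- tweezers: Black tweezers, 123 mm long, 9 mm high, lying in front of the carousel. Bystander.
- flux_pen: White flux pen with a green cap, 115 mm long, 15 mm thick, lying to the left in front of the carousel. Bystander.
- solder_reel: Reel of solder wire with blue flanges, 56 mm across, 58 mm high, standing to the left behind the board holder. Bystander.
- tip_tin: Small round grey tin, 41 mm across, 18 mm high, to the right in front of the carousel. Bystander.

How it is judged:
By the outcome, as a careful person would: the job done as asked, in the order asked, and still so for the second after the job is handed in, with the robot touching nothing.
It also fails if it takes over 54 s, if anything falls off the work surface, if the arm or the gripper's body presses on something with over 40 N, if the wrist force passes 120 N, or if a joint passes its speed limit or range.

## Working session

There is one attempt and no reset: what is moved stays moved. The work goes in short steps, Python scripts to look and compute and a tool call to move; the robot and the scene stay as the last step left them, time stands still between calls to the robot, and variables do not carry over. Pictures are saved under pics/ and viewed, about 8 in all and at most 12, crops included, and the job is handed in when it is done.

Besides the shell and the picture viewer there is one more tool, called after "Emit:" as name(argument=value, ...), one argument or row to a line, values as JSON. drive_tool: Moves the arm, as the interface text tells. Its arguments: {"type":"object","properties":{"steps":{"type":"array","items":{"type":"array","items":{"type":"array","items":{"type":"number"}}}},"grip":{"type":"number"}},"required":["steps"]}

```bash
mkdir -p pics; python3 - <<'E'
from plant import sensors, camera, get_calibration
import cv2
for n in("top","side"):
    im=camera(n); cv2.imwrite(f"pics/{n}0.png",im[:,:,::-1]); print(n,get_calibration(n))
s=sensors.get_state(); print(s["clock"],s["tcp_pos"],s["tcp_rot"],s["width"])
E
```

```text
top {'fov_y': 53.03848343976271, 'cx': 278.0193155218217, 'cy': 204.86007441184523, 'position': array([0.3497877 , 0.14221061, 0.88040863]), 'orientation': array([-2.20082144,  2.0036367 , -0.21602893])}
side {'fov_y': 42.48543455841808, 'cx': 275.9419564814006, 'cy': 215.08234235426872, 'position': array([0.26560243, 0.87403258, 0.55418393]), 'orientation': array([-0.46012442,  2.57616406, -1.41301084])}
0.1 [0.16793068 0.49720229 0.23825699] [ 2.55193601e+00  1.83154478e+00 -1.55301664e-03] 0.08804482510226277
```

View pics/top0.png

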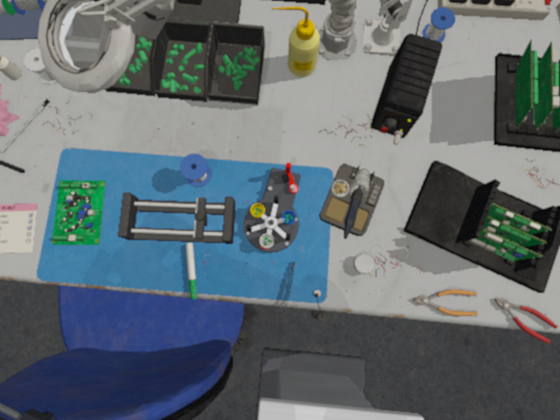

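View pics/side0.png

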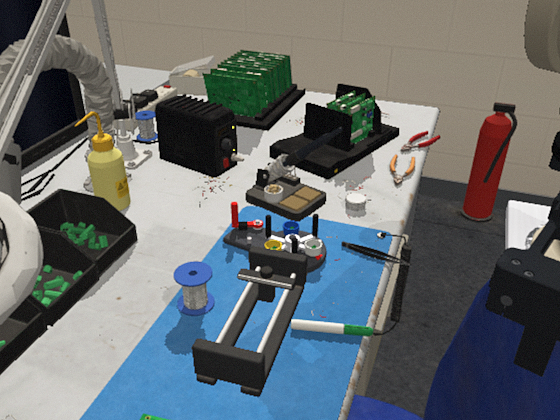

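```bash
cat > h.py <<'E'
import numpy as np, cv2
from scipy.spatial.transform import Rotation as R
from plant import sensors, camera, get_calibration
def cal(n):
    c=get_calibration(n); return c,R.from_rotvec(c["orientation"]).as_matrix(),210/np.tan(np.radians(c["fov_y"]/2))
def ray(n,uv,z):
    c,M,f=cal(n); d=M@np.array([(uv[0]-c["cx"])/f,(uv[1]-c["cy"])/f,1]); p=c["position"]
    return p+d*(z-p[2])/d[2]
def proj(n,P):
    c,M,f=cal(n); q=M.T@(np.array(P)-c["position"]); return np.array([c["cx"]+f*q[0]/q[2],c["cy"]+f*q[1]/q[2]])
def blobs(im,box,lo,hi,amin=4):
    x0,y0,x1,y1=box; hsv=cv2.cvtColor(im[y0:y1,x0:x1],cv2.COLOR_RGB2HSV)
    n,_,st,ce=cv2.connectedComponentsWithStats(cv2.inRange(hsv,np.array(lo),np.array(hi)))
    return [(np.round(ce[i]+[x0,y0],1),st[i,4]) for i in range(1,n) if st[i,4]>=amin]
def crop(im,box,k,fn):
    x0,y0,x1,y1=box; cv2.imwrite(fn,cv2.resize(im[y0:y1,x0:x1,::-1],None,fx=k,fy=k,interpolation=cv2.INTER_CUBIC))
E
python3 - <<'E'
from h import *
t=cv2.imread("pics/top0.png")[:,:,::-1].copy(); s=cv2.imread("pics/side0.png")[:,:,::-1].copy()
bt=(235,155,310,260); bs=(215,190,335,275)
a=cv2.resize(t[155:260,235:310],None,fx=5,fy=5,interpolation=2); b=cv2.resize(s[190:275,215:335],None,fx=3.5,fy=3.5,interpolation=2)
c=np.zeros((525,800,3),np.uint8); c[:,:375]=a; c[:b.shape[0],380:380+b.shape[1]]=b
cv2.imwrite("pics/c0.png",c[:,:,::-1])
print("yel",blobs(t,bt,(20,120,100),(35,255,255))); print("red",blobs(t,bt,(0,150,90),(8,255,255)),blobs(t,bt,(172,150,90),(180,255,255)))
for b in blobs(t,bt,(20,120,100),(35,255,255)): print(ray("top",b[0],.035))
for b in blobs(t,bt,(0,150,90),(8,255,255)): print(ray("top",b[0],.066),ray("top",b[0],.02))
print(ray("top",(270,223),.039), "syel",blobs(s,bs,(20,120,100),(35,255,255)))
E
```

```text
yel [(array([256.9, 209.8]), np.int32(148))]
red [(array([289.6, 175.3]), np.int32(90)), (array([290.8, 190.5]), np.int32(12))] [(array([286. , 166.5]), np.int32(6)), (array([289.4, 168.5]), np.int32(8))]
[0.51832771 0.20084445 0.035     ]
[0.58874581 0.14059755 0.066     ] [0.60224281 0.14050644 0.02      ]
[0.5575762  0.13545032 0.066     ] [0.56931266 0.13506848 0.02      ]
[0.49285387 0.17128817 0.039     ] syel [(array([273. , 244.5]), np.int32(138))]
```

View pics/c0.png

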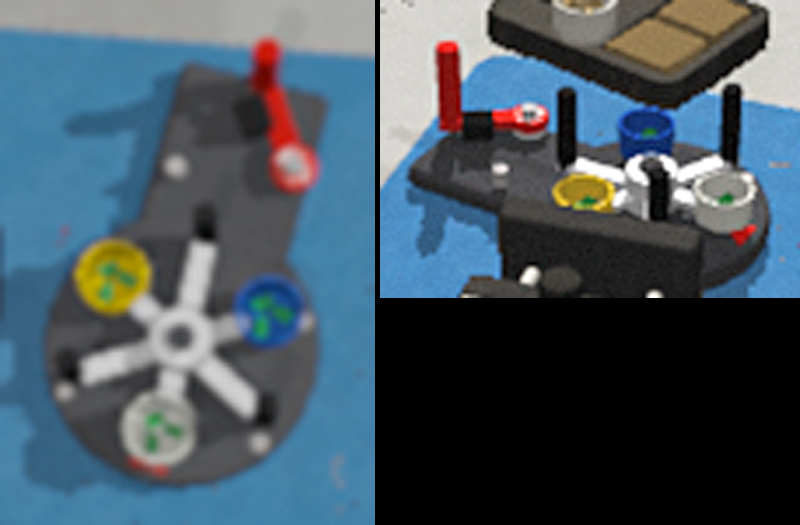

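```bash
python3 - <<'E'
from h import *
px=lambda x,y:((x+.5)/5-.5+235,(y+.5)/5-.5+155)
P=dict(hub=(180,337,.039),yel=(113,277,.037),blue=(269,312,.037),white=(158,428,.037),pA=(205,212,.066),p1=(265,402,.066),p3=(66,360,.066),arrow=(147,466,.015),piv=(293,168,.026),post=(266,48,.066))
Q={k:ray("top",px(a,b),z)[:2] for k,(a,b,z) in P.items()}
h=Q["hub"]
for k,q in Q.items():
    d=q-h; print(k,q.round(4),"r",round(1e3*np.hypot(*d),1),"ang",round(np.degrees(np.arctan2(d[1],d[0])),1))
d=Q["post"]-Q["piv"];print("lever",np.hypot(*d),np.degrees(np.arctan2(d[1],d[0])))
print("sidehub",[proj("side",(*h,.039)),proj("side",(*Q["yel"],.037))])
s=sensors.get_state();print(R.from_rotvec(s["tcp_rot"]).as_matrix().round(3))
# holder extents
for n,uv in(("holderR",(236,215)),("reelx",(195,165))): print(n,ray("top",uv,.05))
E
```

```text
hub [0.495  0.1703] r 0.0 ang 0.0
yel [0.5176 0.2001] r 37.4 ang 52.9
blue [0.509  0.1352] r 37.8 ang -68.2
white [0.4575 0.1756] r 37.9 ang 172.0
pA [0.5415 0.1644] r 46.8 ang -7.2
p1 [0.4679 0.1339] r 45.4 ang -126.7
p3 [0.4771 0.2129] r 46.3 ang 112.8
arrow [0.4443 0.1794] r 51.6 ang 169.8
piv [0.5732 0.1305] r 87.7 ang -26.9
post [0.6116 0.1463] r 119.1 ang -11.6
lever 0.04153629340859036 22.24655840611891
sidehub [array([292.12827402, 237.08723761]), array([273.21351601, 245.10427822])]
[[ 0.32   0.947 -0.001]
 [ 0.947 -0.32  -0.001]
 [-0.001 -0.    -1.   ]]
holderR [0.5008017  0.24048676 0.05      ]
reelx [0.59713929 0.33664683 0.05      ]
```

```bash
cat >> h.py <<'E'
def tri(a,b):
    o,D=[],[]
    for n,uv in(("top",a),("side",b)):
        c=get_calibration(n)["position"]; d=ray(n,uv,0)-c; o.append(c); D.append(d/np.linalg.norm(d))
    t=np.linalg.lstsq(np.c_[D[0],-D[1]],o[1]-o[0],rcond=None)[0]
    p,q=o[0]+t[0]*D[0],o[1]+t[1]*D[1]; return ((p+q)/2).round(4),round(1e3*np.linalg.norm(p-q),1)
E
python3 - <<'E'
from h import *
print("holder far top",tri((234,195),(252,248.6)),"near",tri((235.5,241),(305.6,258.6)))
print("iron ends",tri((350,235),(265,182)),tri((350,235),(318,135)),tri((365,170),(318,135)),tri((365,170),(265,182)))
E
python3 - <<'E'
import cv2,numpy as np
t=cv2.imread("pics/top0.png")[150:265,110:400];s=cv2.imread("pics/side0.png")[120:300,170:350]
a=cv2.resize(t,None,fx=2.7,fy=2.7,interpolation=2);b=cv2.resize(s,None,fx=1.6,fy=1.6,interpolation=2)
c=np.zeros((600,800,3),np.uint8);c[:a.shape[0],:a.shape[1]]=a;c[310:310+b.shape[0],:b.shape[1]]=b;cv2.imwrite("pics/c1.png",c)
E
```

```text
holder far top (array([0.5373, 0.2477, 0.0582]), np.float64(4.5)) near (array([0.4498, 0.2355, 0.052 ]), np.float64(2.9))
iron ends (array([0.5367, 0.0281, 0.0548]), np.float64(115.8)) (array([0.4799, 0.0315, 0.1646]), np.float64(32.9)) (array([0.5425, 0.005 , 0.1615]), np.float64(77.9)) (array([ 0.6225, -0.0188,  0.0227]), np.float64(10.9))
```

View pics/c1.png

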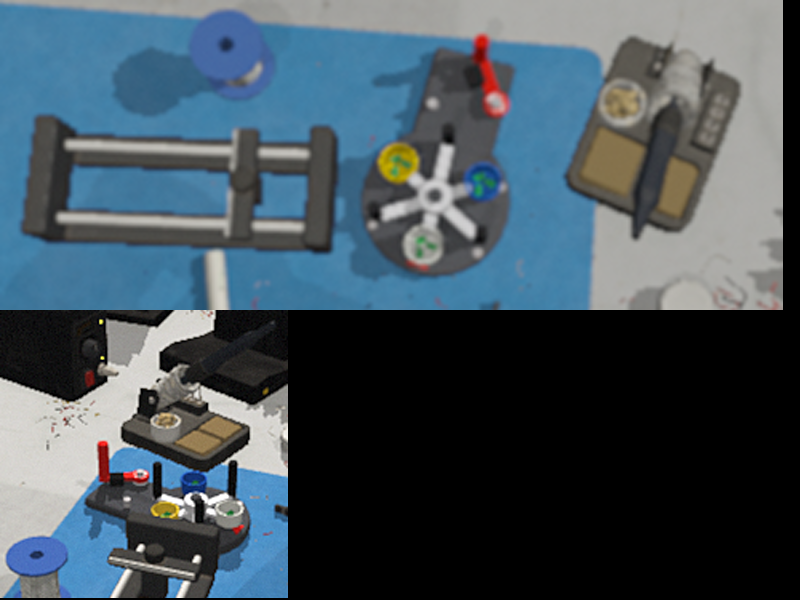

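Emit:
drive_tool(
  grip=0,
  steps=[
    [[-1, 2.5, 0, 0], [-1, 2.5, 0, 0], [-1, 2.5, 0, 0], [-1, 2.5, 0, 0], [-1, 2.5, 0, 0], [-1, 2.5, 0, 0], [-1, 2.5, 0, 0], [-1, 2.5, 0, 0]],
  ],
)

```text
clock: 0.9
tcp_pos: [0.3326, 0.3567, 0.2385]
tcp_rot: [-2.552, -1.832, 0.001]
wrist_force: [0.2, 0.9, 0.4]
width: 0.0264
```

Emit:
drive_tool(
  steps=[
    [[-1, 2.5, 0.5, 0], [-1, 2.5, 0.5, 0], [-1, 2.5, 0.5, 0], [-1, 2.5, 0.5, 0], [-1, 2.5, 0.5, 0], [-1, 2.5, 0.5, 0], [-1, 2.5, 0.5, 0], [-1, 2.5, 0.5, 0]],
  ],
)

```text
clock: 1.7
tcp_pos: [0.4964, 0.2169, 0.1982]
tcp_rot: [-2.552, -1.832, 0.001]
wrist_force: [0.5, -0.5, 0.2]
width: 0.0005
```

Emit:
drive_tool(
  steps=[
    [[0, 0, 0.5, 8], [0, 0, 0.5, 8], [0, 0, 0.5, 8], [0, 0, 0.5, 8], [0, 0, 0.5, 8], [0, 0, 0.5, 8], [0, 0, 0, 8], [0, 0, 0, 8]],
  ],
)

```text
clock: 2.5
tcp_pos: [0.4955, 0.2177, 0.1682]
tcp_rot: [3.136, 0.192, -0.002]
wrist_force: [0.4, -0.1, 0.2]
width: 0.0006
```

Emit:
drive_tool(
  steps=[
    [[0, 0, 0, 8], [0, 0, 0, 8], [0, 0, 0, 8], [0, 0, 0, 8], [0, 0, 0, 8], [0, 0, 0, 8], [0, 0, 0, 8], [0, 0, 0, 8]],
  ],
)

```text
clock: 3.3
tcp_pos: [0.4956, 0.2177, 0.1684]
tcp_rot: [2.76, -1.499, -0.001]
wrist_force: [0.8, 0.4, -0.3]
width: 0.0006
```

Emit:
drive_tool(
  steps=[
    [[0, 0, 0, 5], [0, 0, 0, 5], [0.5, -0.1, 1.5, 0], [0, 0, 1.5, 0], [0, 0, 1.5, 0], [0, 0, 1.5, 0], [0, 0, 1.5, 0], [0, 0, 0, 0]],
  ],
)

```text
clock: 4.1
tcp_pos: [0.4976, 0.2133, 0.0918]
tcp_rot: [2.622, -1.725, -0.005]
wrist_force: [-0.5, 0.1, -0.3]
width: 0.0006
```

```bash
cat > look.py <<'E'
import sys
from h import *
k=sys.argv[1]; bt=(215,135,325,265); bs=(190,150,350,290)
t,s=camera("top"),camera("side")
a=cv2.resize(t[135:265,215:325],None,fx=4,fy=4,interpolation=2);b=cv2.resize(s[150:290,210:330],None,fx=2.95,fy=2.95,interpolation=2)
c=np.zeros((520,800,3),np.uint8);c[:,:440]=a;c[:b.shape[0],444:444+b.shape[1]]=b;cv2.imwrite(f"pics/L{k}.png",c[:,:,::-1])
h=np.array([.495,.1703])
for q,_ in blobs(t,bt,(20,120,100),(35,255,255),40):
    d=ray("top",q,.035)[:2]-h; print("yel top",q,d.round(4),np.hypot(*d).round(4),np.degrees(np.arctan2(d[1],d[0])).round(1))
print("yel side",blobs(s,bs,(20,120,100),(35,255,255),20)); print("red",blobs(t,bt,(0,150,90),(8,255,255),20))
z=sensors.get_state(); x=R.from_rotvec(z["tcp_rot"]).as_matrix()[:,0]
print(z["clock"],z["tcp_pos"].round(4),"xang",np.degrees(np.arctan2(x[1],x[0])).round(1),z["wrist_force"].round(1))
E
python3 look.py 1
```

```text
yel side [(array([273.1, 244.5]), np.int32(138))]
red []
4.2 [0.4987 0.2136 0.0939] xang -66.7 [ 0.1  0.3 -0.4]
```

View pics/L1.png

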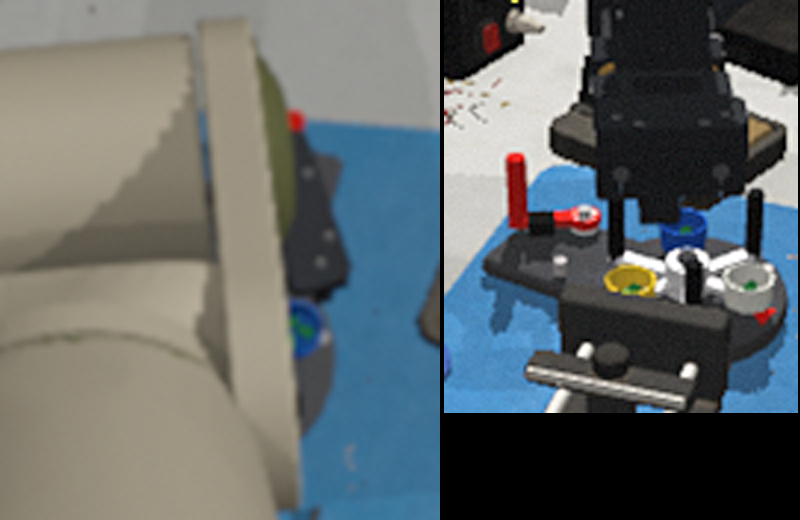

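Emit:
drive_tool(
  steps=[
    [[0, 0, 1, 0], [0, 0, 1, 0], [0, 0, 1, 0], [0, 0, 1, 0], [0, 0, 0.5, 0], [0, 0, 0, 0], [0, 0, 0, 0], [0, 0, 0, 0]],
  ],
)

```text
clock: 5.0
tcp_pos: [0.499, 0.2136, 0.0491]
tcp_rot: [-2.624, 1.726, -0.001]
wrist_force: [-0.0, -0.1, 0.7]
width: 0.0004
```

```bash
python3 - <<'E'
from h import *
# constant row for an arc: tool offset from hub: rho along -x tool, lag back along -y tool
s=sensors.get_state(); M=R.from_rotvec(s["tcp_rot"]).as_matrix(); p=s["tcp_pos"]; print(s["clock"],p.round(4),s["wrist_force"].round(1))
c=M.T@(np.array([.495,.1703,p[2]])-p); print("hub in tool",c.round(4))
for yaw in(-6,-5): print(yaw,((c-R.from_euler("z",yaw,degrees=True).apply(c))*100).round(3))
E
python3 look.py 2
```

```text
5.0 [0.499  0.2136 0.0491] [-0.  -0.1  0.7]
hub in tool [ 0.0382  0.0208 -0.    ]
-6 [-0.197  0.411 -0.   ]
-5 [-0.167  0.341  0.   ]
yel side [(array([269. , 245.8]), np.int32(47))]
red [(array([289.8, 172.5]), np.int32(47))]
5.1 [0.4989 0.2136 0.0491] xang -66.7 [ 0.5 -0.7 -0.3]
```

View pics/L2.png

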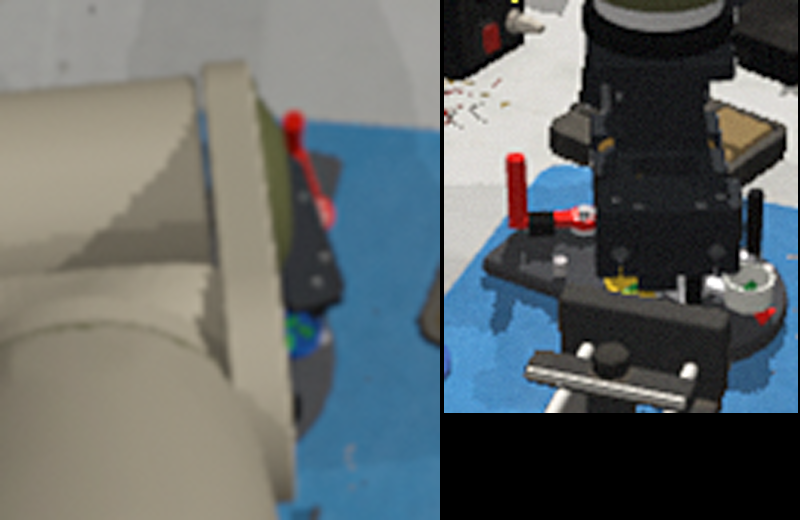

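Emit:
drive_tool(
  steps=[
    [[0, 0.3, 0, 0], [0, 0.3, 0, 0], [-0.114, 0.339, 0, -5], [-0.114, 0.339, 0, -5], [-0.114, 0.339, 0, -5], [-0.114, 0.339, 0, -5], [-0.114, 0.339, 0, -5], [-0.114, 0.339, 0, -5]],
  ],
)

```text
clock: 5.9
tcp_pos: [0.4728, 0.2048, 0.0489]
tcp_rot: [-2.984, 0.983, -0.001]
wrist_force: [1.9, 0.2, -0.5]
width: 0.0005
```

```bash
cat > st.py <<'E'
from h import *
s=sensors.get_state(); M=R.from_rotvec(s["tcp_rot"]).as_matrix(); p=s["tcp_pos"]
print(s["clock"],p.round(4),s["wrist_force"].round(1),"xang",np.degrees(np.arctan2(M[1,0],M[0,0])).round(1))
print("hub in tool",(M.T@(np.array([.495,.1703,p[2]])-p)).round(4))
E
python3 st.py
```

```text
5.9 [0.4728 0.2048 0.0489] [ 1.9  0.2 -0.5] xang -36.5
hub in tool [0.0384 0.0146 0.    ]
```

Emit:
drive_tool(
  steps=[
    [[-0.114, 0.339, 0, -5], [-0.114, 0.339, 0, -5], [-0.114, 0.339, 0, -5], [-0.114, 0.339, 0, -5], [-0.114, 0.339, 0, -5], [-0.114, 0.339, 0, -5], [-0.114, 0.339, 0, -5], [-0.114, 0.339, 0, -5]],
  ],
)

```text
clock: 6.7
tcp_pos: [0.4556, 0.1827, 0.0489]
tcp_rot: [-3.14, -0.097, -0.001]
wrist_force: [-0.1, 1.1, -0.0]
width: 0.0003
```

Emit:
drive_tool(
  steps=[
    [[-0.114, 0.339, 0, -5], [-0.114, 0.339, 0, -5], [-0.114, 0.339, 0, -5], [-0.114, 0.339, 0, -5], [-0.114, 0.339, 0, -5], [-0.114, 0.339, 0, -5], [-0.114, 0.339, 0, -5], [0, 0, 0, 0]],
  ],
)

```text
clock: 7.5
tcp_pos: [0.4555, 0.1578, 0.0488]
tcp_rot: [2.967, 1.032, 0.0]
wrist_force: [0.5, 0.6, 0.1]
width: 0.0006
```

```bash
python3 st.py; python3 look.py 3
```

```text
7.5 [0.4555 0.1578 0.0488] [0.5 0.6 0.1] xang 38.4
hub in tool [0.0387 0.0147 0.    ]
yel side [(array([310.1, 249.5]), np.int32(234))]
red [(array([289.5, 175.3]), np.int32(86))]
7.6 [0.4555 0.1581 0.0488] xang 38.2 [0.3 0.5 0. ]
```

View pics/L3.png

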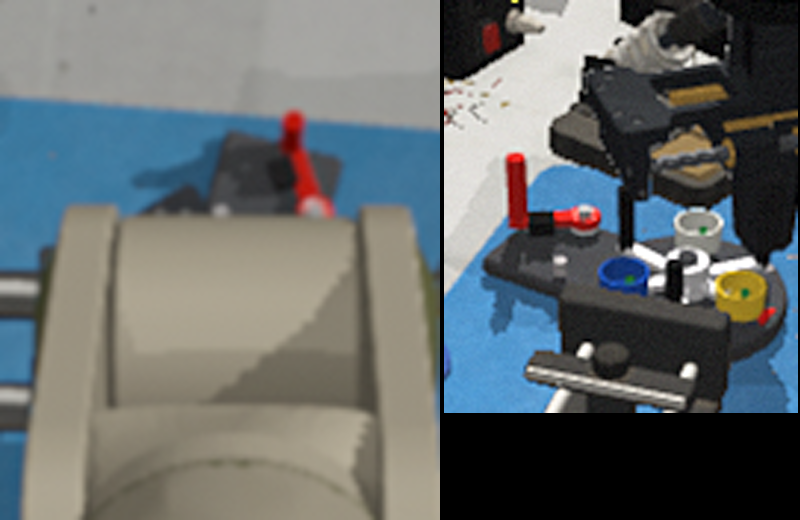

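```bash
python3 - <<'E'
from h import *
h=np.array([.495,.1703]); pt=lambda a,z:(*(h+.0378*np.array([np.cos(np.radians(a)),np.sin(np.radians(a))])),z)
for z in(.03,.033,.036): print(z,proj("side",pt(52.9,z)).round(1),[(a,proj("side",pt(a,z)).round(1)) for a in(150,155,160,165,170,175)])
E
```

```text
0.03 [273.  248.7] [(150, array([307.3, 251.8])), (155, array([308.7, 251. ])), (160, array([310. , 250.2])), (165, array([311.2, 249.2])), (170, array([312.2, 248.2])), (175, array([313. , 247.2]))]
0.033 [273.  247.2] [(150, array([307.4, 250.3])), (155, array([308.8, 249.5])), (160, array([310.1, 248.7])), (165, array([311.2, 247.7])), (170, array([312.2, 246.7])), (175, array([313.1, 245.7]))]
0.036 [273.  245.7] [(150, array([307.4, 248.9])), (155, array([308.9, 248.1])), (160, array([310.2, 247.2])), (165, array([311.3, 246.2])), (170, array([312.3, 245.3])), (175, array([313.1, 244.2]))]
```

Emit:
drive_tool(
  steps=[
    [[-0.093, 0.271, 0, -4], [-0.093, 0.271, 0, -4], [0, 0, 0, 0], [0, -0.3, 0, 0], [0, -0.3, 0, 0], [0, -0.3, 0, 0], [0, 0, -2, 0], [0, 0, -3, 0]],
  ],
)

```text
clock: 8.4
tcp_pos: [0.45, 0.1592, 0.0982]
tcp_rot: [-2.888, -1.235, 0.005]
wrist_force: [-0.1, -0.6, 0.1]
width: 0.0002
```

```bash
python3 st.py; python3 look.py 4
```

```text
8.4 [0.45   0.1592 0.0982] [-0.1 -0.6  0.1] xang 46.3
hub in tool [ 0.0391  0.0248 -0.0002]
yel side [(array([311.6, 248.1]), np.int32(248))]
red [(array([289.3, 173.9]), np.int32(72))]
8.5 [0.4527 0.1594 0.1016] xang 46.3 [ 0.4  0.5 -0.7]
```

Emit:
drive_tool(
  steps=[
    [[0, 0, -3, 0], [0, 0, -3, 0], [2, -3.8, 0, 0], [2, -3.8, 0, 0], [2, -3.8, 0, 0], [2, -3.8, 0, 0], [2, -3.8, 0, 0], [2, -3.8, 0, 0]],
  ],
)

```text
clock: 9.3
tcp_pos: [0.3679, 0.4048, 0.158]
tcp_rot: [2.888, 1.235, -0.001]
wrist_force: [0.6, 0.1, 0.1]
width: 0.0006
```

```bash
python3 look.py 5
```

```text
yel top [264.1 239.9] [-0.037   0.0096] 0.0382 165.4
yel side [(array([306.6, 244.6]), np.int32(48)), (array([313.4, 255.6]), np.int32(20))]
red [(array([289.4, 175.2]), np.int32(89))]
9.4 [0.3668 0.4066 0.1577] xang 46.6 [ 0.2  0.1 -0.9]
```

View pics/L5.png

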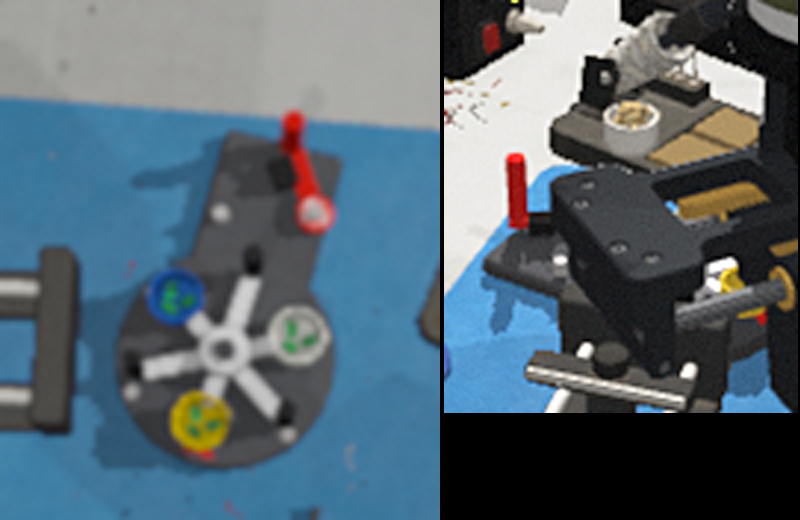

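```bash
python3 - <<'E'
from h import *
px=lambda x,y:((x+.5)/4-.5+215,(y+.5)/4-.5+135)
P=dict(hub=(225,349,.039),yel=(200,420,.037),blue=(175,297,.037),white=(299,334,.037),pA=(253,258,.066),pB=(131,360,.066),pC=(286,407,.066),arrow=(201,455,.015),piv=(315,211,.026),post=(293,118,.066),s1=(221,212,.015),s2=(132,393,.015),s3=(289,435,.015))
Q={k:ray("top",px(a,b),z)[:2] for k,(a,b,z) in P.items()}
h=Q["hub"]
for k,q in Q.items():
    d=q-h; print(k,q.round(4),"r",round(1e3*np.hypot(*d),1),"ang",round(np.degrees(np.arctan2(d[1],d[0])),1))
E
```

```text
hub [0.4953 0.1697] r 0.0 ang 0.0
yel [0.4584 0.1788] r 38.0 ang 166.2
blue [0.5201 0.1979] r 37.5 ang 48.6
white [0.5069 0.133 ] r 38.5 ang -72.5
pA [0.5376 0.1595] r 43.5 ang -13.7
pB [0.4809 0.2142] r 46.7 ang 108.0
pC [0.4649 0.1365] r 45.1 ang -132.4
arrow [0.4433 0.1775] r 52.6 ang 171.6
piv [0.575  0.1303] r 88.9 ang -26.3
post [0.6118 0.1461] r 118.9 ang -11.5
s1 [0.5727 0.1798] r 78.0 ang 7.4
s2 [0.4719 0.2163] r 52.1 ang 116.7
s3 [0.4578 0.1333] r 52.3 ang -135.8
```

Emit:
drive_tool(
  steps=[
    [[-2, 3.8, 0, 0], [-2, 3.8, 0, 0], [-2, 3.8, 0, 0], [-2, 3.8, 0, 0], [-2, 3.8, 0, 0], [-2, 3.8, 0, 0], [0, 0, 3, 0], [0, 0, 3, 0]],
  ],
)

```text
clock: 10.2
tcp_pos: [0.4516, 0.1573, 0.0979]
tcp_rot: [2.89, 1.231, 0.002]
wrist_force: [-0.2, -0.1, -0.4]
width: 0.0005
```

Emit:
drive_tool(
  steps=[
    [[0, 0, 1, 0], [0, 0, 1, 0], [0, 0, 1, 0], [0, 0, 1, 0], [0, 0, 1, 0], [0, 0, 0, 0], [0, 0, 0, 0], [0, 0, 0, 0]],
  ],
)

```text
clock: 11.0
tcp_pos: [0.4515, 0.159, 0.0492]
tcp_rot: [2.888, 1.236, 0.001]
wrist_force: [0.1, 0.2, 0.1]
width: 0.0003
```

```bash
python3 st.py
```

```text
11.0 [0.4515 0.159  0.0492] [0.1 0.2 0.1] xang 46.3
hub in tool [0.0382 0.0237 0.    ]
```

Emit:
drive_tool(
  steps=[
    [[0, 0.3, 0, 0], [0, 0.3, 0, 0], [0, 0.3, 0, 0], [-0.071, 0.204, 0, -3], [0, 0, 0, 0], [0, 0, 0, 0], [0, 0, 0, 0], [0, 0, 0, 0]],
  ],
)

```text
clock: 11.8
tcp_pos: [0.4587, 0.1509, 0.0487]
tcp_rot: [-2.855, -1.31, 0.0]
wrist_force: [-0.1, -0.1, -0.4]
width: 0.0002
```

```bash
python3 st.py; python3 look.py 6
```

```text
11.8 [0.4587 0.1509 0.0487] [-0.1 -0.1 -0.4] xang 49.3
hub in tool [ 0.0384  0.0149 -0.    ]
yel side [(array([312.4, 247.5]), np.int32(245))]
red [(array([289.6, 175.3]), np.int32(88))]
11.9 [0.4587 0.1509 0.0487] xang 49.3 [ 0.3  0.4 -0. ]
```

Emit:
drive_tool(
  steps=[
    [[0, -0.3, 0, 0], [0, -0.3, 0, 0], [0, -0.3, 0, 0], [0, 0, -2, 0], [0, 0, -2, 0], [0, 0, -2, 0], [0, 0, -2, 0], [0, 0, -2, 0]],
  ],
)

```text
clock: 12.7
tcp_pos: [0.4516, 0.1569, 0.1495]
tcp_rot: [-2.855, -1.311, 0.0]
wrist_force: [-0.5, -0.5, -0.5]
width: 0.0008
```

Emit:
drive_tool(
  steps=[
    [[1.7, 2.9, 0, 0], [1.7, 2.9, 0, 0], [1.7, 2.9, 0, 0], [1.7, 2.9, 0, 0], [1.7, 2.9, 0, 0], [0, 0, 0, 7], [0, 0, 0, 7], [0, 0, 0, 7]],
  ],
)

```text
clock: 13.5
tcp_pos: [0.6171, 0.1268, 0.1483]
tcp_rot: [-3.048, -0.761, 0.001]
wrist_force: [-0.7, 1.1, 0.1]
width: 0.0003
```

Emit:
drive_tool(
  steps=[
    [[0, 0, 0, 6], [0, 0, 1, 0], [0, 0, 1, 0], [0, 0, 1, 0], [0, 0, 1, 0], [0, 0, 0, 0], [0, 0, 0, 0], [0, 0, 0, 0]],
  ],
)

```text
clock: 14.3
tcp_pos: [0.6175, 0.1267, 0.1092]
tcp_rot: [3.082, 0.609, 0.001]
wrist_force: [-0.0, 0.3, -0.6]
width: 0.0007
```

```bash
python3 st.py; python3 look.py 7
```

```text
14.3 [0.6175 0.1267 0.1092] [-0.   0.3 -0.6] xang 22.3
hub in tool [-0.0967 -0.0869 -0.0001]
yel side [(array([312.4, 247.5]), np.int32(245))]
red []
14.4 [0.6175 0.1267 0.1092] xang 22.3 [ 0.4 -1.3  0.9]
```

View pics/L7.png

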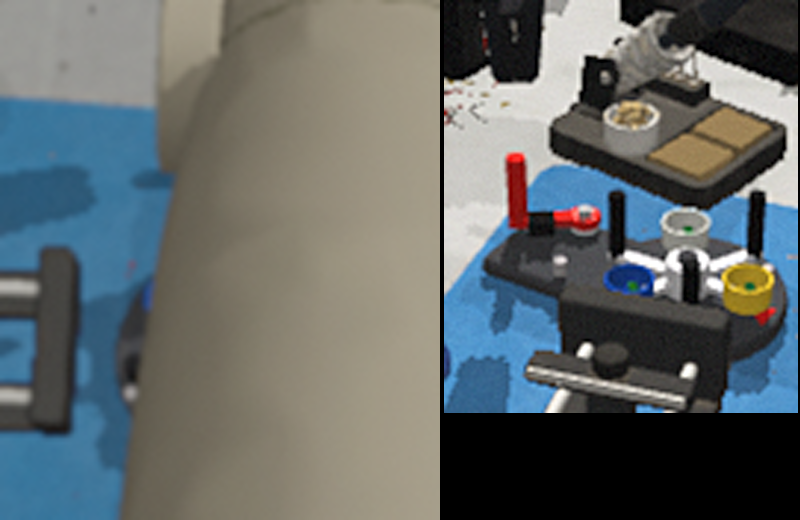

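Emit:
drive_tool(
  steps=[
    [[0, 0.3, 1, 0], [0, 0, 1, 0], [0, 0, 1, 0], [0, 0, 1, 0], [0, 0, 1, 0], [0, 0, 1, 0], [0, 0, 0, 0], [0, 0, 0, 0]],
  ],
)

```text
clock: 15.2
tcp_pos: [0.6185, 0.1239, 0.0487]
tcp_rot: [-3.082, -0.608, -0.0]
wrist_force: [-0.2, 0.1, -0.2]
width: 0.0007
```

```bash
python3 st.py; python3 look.py 8; python3 - <<'E'
from h import *
s=sensors.get_state(); M=R.from_rotvec(s["tcp_rot"]).as_matrix(); p=s["tcp_pos"]
print("pivot",(M.T@(np.array([.5742,.1304,p[2]])-p)).round(4),"post",(M.T@(np.array([.6116,.1461,p[2]])-p)).round(4))
E
```

```text
15.2 [0.6185 0.1239 0.0487] [-0.2  0.1 -0.2] xang 22.3
hub in tool [-0.0966 -0.0898  0.    ]
yel side [(array([312.4, 247.5]), np.int32(245))]
red []
15.3 [0.6187 0.1239 0.0493] xang 22.3 [-0.3 -0.1 -0.7]
pivot [-0.0387 -0.0229 -0.    ] post [ 0.0018 -0.0232 -0.    ]
```

View pics/L8.png

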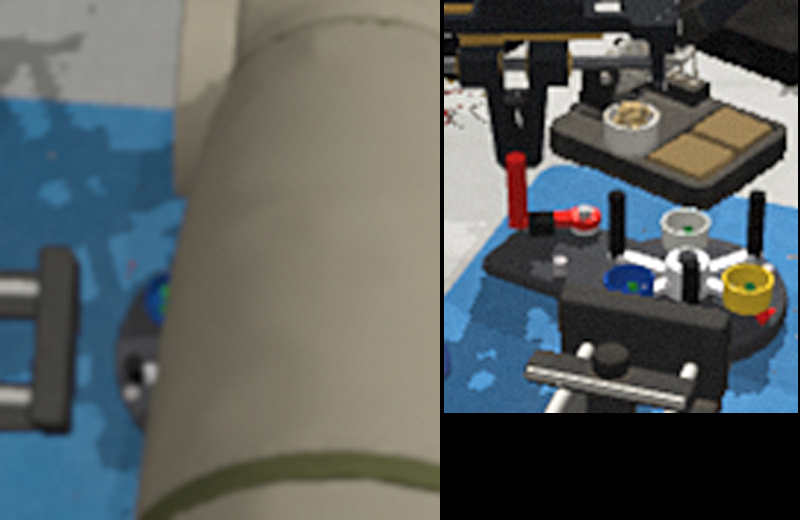

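Emit:
drive_tool(
  steps=[
    [[0, -0.35, 0, 0], [0, -0.35, 0, 0], [0.12, -0.346, 0, -5], [0.12, -0.346, 0, -5], [0.12, -0.346, 0, -5], [0.12, -0.346, 0, -5], [0.12, -0.346, 0, -5], [0.12, -0.346, 0, -5]],
  ],
)

```text
clock: 16.1
tcp_pos: [0.6098, 0.1515, 0.0489]
tcp_rot: [2.817, 1.391, 0.0]
wrist_force: [0.2, -1.0, -0.4]
width: 0.0005
```

Emit:
drive_tool(
  steps=[
    [[0.12, -0.346, 0, -5], [0.12, -0.346, 0, -5], [0.12, -0.346, 0, -5], [0.12, -0.346, 0, -5], [0, 0, 0, 0], [0, 0, 0, 0], [0, 0, 0, 0], [0, 0, 0, 0]],
  ],
)

```text
clock: 16.9
tcp_pos: [0.6004, 0.1623, 0.0487]
tcp_rot: [2.537, 1.853, 0.0]
wrist_force: [0.3, 0.3, 0.1]
width: 0.0004
```

```bash
cat > pv.py <<'E'
from h import *
s=sensors.get_state(); M=R.from_rotvec(s["tcp_rot"]).as_matrix(); p=s["tcp_pos"]
print("pivot",(M.T@(np.array([.5742,.1304,p[2]])-p)).round(4),p.round(4),"F tool",(M.T@s["wrist_force"]).round(1),np.degrees(np.arctan2(M[1,0],M[0,0])).round(1))
E
python3 pv.py; python3 look.py 9
```

```text
pivot [-0.0384 -0.0153 -0.    ] [0.6004 0.1623 0.0487] F tool [ 0.3  0.2 -0.1] 72.3
yel side [(array([312.4, 247.5]), np.int32(246))]
red []
17.0 [0.6004 0.1623 0.0487] xang 72.3 [-0.7  0.  -0.3]
```

View pics/L9.png

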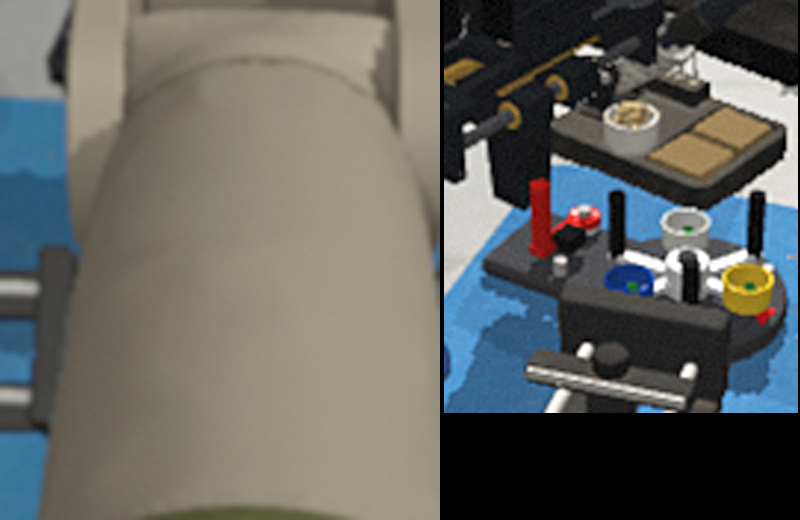

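Emit:
drive_tool(
  steps=[
    [[0.027, -0.068, 0, -1], [0.027, -0.068, 0, -1], [0.027, -0.068, 0, -1], [0.027, -0.068, 0, -1], [0.027, -0.068, 0, -1], [0, 0, 0, 0], [0, 0, 0, 0], [0, 0, 0, 0]],
  ],
)

```text
clock: 17.8
tcp_pos: [0.5974, 0.1646, 0.0487]
tcp_rot: [-2.453, -1.963, 0.0]
wrist_force: [0.2, 0.5, 0.6]
width: 0.0003
```

Emit:
drive_tool(
  steps=[
    [[0.027, -0.068, 0, -1], [0, 0, 0, 0], [0, 0, 0, 0], [0, 0, 0, 0], [0.014, -0.034, 0, -0.5], [0, 0, 0, 0], [0, 0, 0, 0], [0, 0, 0, 0]],
  ],
)

```text
clock: 18.6
tcp_pos: [0.5966, 0.1652, 0.0487]
tcp_rot: [2.427, 1.995, 0.0]
wrist_force: [0.6, -0.4, -0.2]
width: 0.0005
```

```bash
python3 pv.py; python3 look.py 10
```

```text
pivot [-0.0385 -0.0152  0.    ] [0.5966 0.1652 0.0487] F tool [-0.3  0.7  0.2] 78.8
yel side [(array([312.4, 247.5]), np.int32(244))]
red []
18.7 [0.5966 0.1652 0.0488] xang 78.8 [ 0.9 -0.9  0.3]
```

Emit:
drive_tool(
  steps=[
    [[0.014, -0.034, 0, -0.5], [0, 0, 0, 0], [0, 0, 0, 0], [0.014, -0.034, 0, -0.5], [0, 0, 0, 0], [0, 0, 0, 0], [0, 0, 0, 0], [0, 0, 0, 0]],
  ],
)

```text
clock: 19.5
tcp_pos: [0.5959, 0.1656, 0.0487]
tcp_rot: [2.41, 2.016, -0.0]
wrist_force: [1.5, -1.0, 0.3]
width: 0.0007
```

Emit:
drive_tool(
  steps=[
    [[0, -0.03, 0, 0], [0, 0, 0, 0], [0, 0, 0, 0], [0, 0, 0, 0], [0, 0, 0, 0], [0, 0, 0, 0], [0, 0, 0, 0], [0, 0, 0, 0]],
  ],
)

```text
clock: 20.3
tcp_pos: [0.5957, 0.1656, 0.0488]
tcp_rot: [2.409, 2.016, 0.0]
wrist_force: [3.2, -1.4, -1.4]
width: 0.0003
```

```bash
python3 pv.py; python3 look.py 11
```

```text
pivot [-0.0385 -0.015  -0.    ] [0.5957 0.1656 0.0488] F tool [-0.8  3.4  1.4] 79.8
yel side [(array([312.4, 247.5]), np.int32(245))]
red []
20.4 [0.5957 0.1656 0.0488] xang 79.8 [ 3.4 -1.6 -0.9]
```

View pics/L11.png

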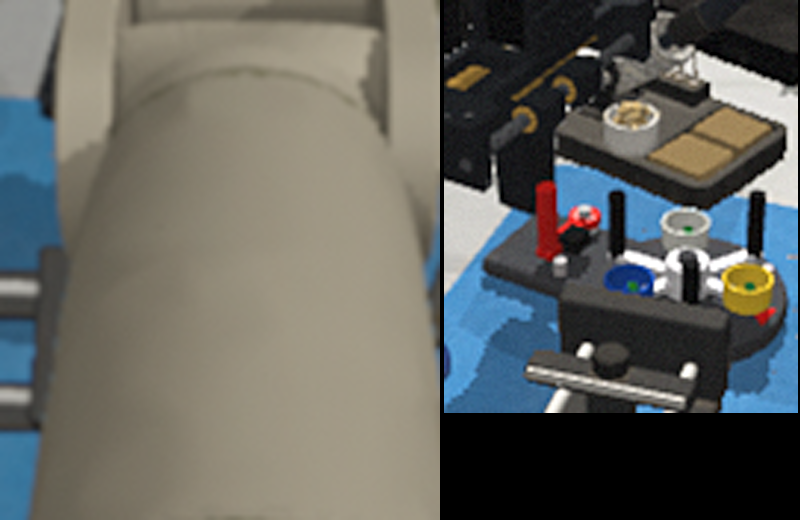

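Emit:
drive_tool(
  steps=[
    [[0, -0.03, 0, 0], [0, 0, 0, 0], [0, 0, 0, 0], [0, 0, 0, 0], [0, 0, 0, 0], [0, 0, 0, 0], [0, 0, 0, 0], [0, 0, 0, 0]],
  ],
)

```text
clock: 21.2
tcp_pos: [0.5956, 0.1656, 0.0488]
tcp_rot: [2.409, 2.015, 0.001]
wrist_force: [4.7, -2.3, -0.6]
width: 0.0006
```

```bash
python3 pv.py
```

```text
pivot [-0.0385 -0.0149 -0.    ] [0.5956 0.1656 0.0488] F tool [-1.5  5.   0.6] 79.8
```

Emit:
drive_tool(
  steps=[
    [[0, 0.5, 0, 0], [0, 0.5, 0, 0], [0, 0.5, 0, 0], [0, 0, -2.2, 0], [0, 0, -2.2, 0], [0, 0, -2.2, 0], [0, 0, -2.2, 0], [0, 0, -2.2, 0]],
  ],
)

```text
clock: 22.0
tcp_pos: [0.61, 0.163, 0.1595]
tcp_rot: [-2.409, -2.015, 0.001]
wrist_force: [0.6, -0.0, -0.4]
width: 0.0005
```

Emit:
drive_tool(
  steps=[
    [[2.6, -3.2, 0, 0], [2.6, -3.2, 0, 0], [2.6, -3.2, 0, 0], [2.6, -3.2, 0, 0], [2.6, -3.2, 0, 0], [2.6, -3.2, 0, 0], [2.6, -3.2, 0, 0], [2.6, -3.2, 0, 0]],
  ],
)

```text
clock: 22.8
tcp_pos: [0.3936, 0.4141, 0.1587]
tcp_rot: [-2.409, -2.016, 0.001]
wrist_force: [0.7, 0.7, 0.1]
width: 0.0006
```

```bash
python3 look.py 12
```

```text
yel top [265.6 240.2] [-0.0373  0.0065] 0.0379 170.1
yel side [(array([286.2, 225.8]), np.int32(32))]
red [(array([280.2, 183.1]), np.int32(119))]
22.9 [0.3919 0.4158 0.1587] xang 80.1 [ 0.2 -0.5  0.6]
```

```bash
python3 - <<'E'
from h import *
t0=cv2.imread("pics/top0.png")[:,:,::-1].copy(); t=camera("top"); cv2.imwrite("pics/topF.png",t[:,:,::-1])
h=np.array([.4952,.170])
def cup(im,lo,hi,box=(235,195,305,255)):
    x0,y0,x1,y1=box; m=cv2.inRange(cv2.cvtColor(im[y0:y1,x0:x1],cv2.COLOR_RGB2HSV),np.array(lo),np.array(hi))
    c=max(cv2.findContours(m,0,1)[0],key=cv2.contourArea); (u,v),_,_=cv2.fitEllipse(cv2.convexHull(c)); uv=(u+x0,v+y0); d=ray("top",uv,.036)[:2]-h
    return np.round(uv,1),round(np.hypot(*d),4),round(np.degrees(np.arctan2(d[1],d[0])),1)
for n,im in(("0",t0),("F",t)):
    print(n,"yel",cup(im,(20,120,80),(35,255,255)),"blue",cup(im,(100,190,60),(120,255,255),(240,200,302,240)))
    R1=blobs(im,(235,155,310,260),(0,130,70),(10,255,255),2)+blobs(im,(235,155,310,260),(170,130,70),(180,255,255),2); print(R1)
d=cv2.absdiff(t0,t).max(2)>50; n,_,st,_=cv2.connectedComponentsWithStats(d.astype(np.uint8))
print("changed",[tuple(map(int,x)) for x in st[1:] if x[4]>12])
# foot shift by phase correlation on rim/tab patches
for b in((268,170,285,192),(276,238,300,252),(244,225,256,250)):
    g=lambda im:cv2.cvtColor(im,cv2.COLOR_RGB2GRAY)[b[1]:b[3],b[0]:b[2]].astype(np.float32); print("shift",b,np.round(cv2.phaseCorrelate(g(t0),g(t)),2) if 0 else [round(x,2) for x in cv2.phaseCorrelate(g(t0),g(t))[0]])
E
```

```text
0 yel (array([257.2, 210. ]), np.float64(0.0378), np.float64(53.2)) blue (array([288.5, 214.7]), np.float64(0.0394), np.float64(-61.5))
[(array([289.8, 177.6]), np.int32(114)), (array([261.7, 247.3]), np.int32(3)), (array([266.5, 249. ]), np.int32(2)), (array([285.9, 167. ]), np.int32(7)), (array([289.6, 168.8]), np.int32(10)), (array([297., 186.]), np.int32(3))]
F yel (array([265.6, 240. ]), np.float64(0.0379), np.float64(169.8)) blue (array([257.3, 209.5]), np.float64(0.0382), np.float64(51.8))
[(array([280.9, 183.2]), np.int32(138)), (array([261.5, 247. ]), np.int32(2)), (array([266.5, 248. ]), np.int32(2)), (array([272. , 184.5]), np.int32(2)), (array([266.5, 249. ]), np.int32(2))]
changed [(272, 163, 23, 27, 253), (0, 175, 164, 245, 25251), (22, 193, 21, 10, 39), (86, 197, 3, 6, 13), (250, 203, 15, 15, 176), (0, 210, 18, 8, 62), (282, 210, 14, 15, 161), (259, 233, 15, 16, 170), (0, 279, 20, 17, 165)]
shift (268, 170, 285, 192) [-0.3, -0.27]
shift (276, 238, 300, 252) [-0.16, 0.69]
shift (244, 225, 256, 250) [-0.19, 0.38]
```

```bash
python3 -c "
from plant import r,sensors
print(sensors.get_state()['clock']); print(r.job_done())"
```

```text
22.95
the job is handed in; nothing more can be done
None
```

The yellow cup is at the red arrow and the brake lever is closed against its stop. I handed the job in at 22.95 s with the arm clear of everything.

- **Carousel:** I turned the wheel about 117° counterclockwise by pushing one peg with the shut fingers, then added a 3° correction after a look from above.
- **Cup position:** The final top view puts the yellow cup at about 170° from the hub, 38 mm out. The arrow lies at 170–171°. The blue cup implies a wheel angle about 2° higher, so I count the alignment as good to 1–2°. In the side view the cup did not move while the brake was closed.
- **Brake:** I pushed the lever round by its post to about 80°, the expected stop direction. The last 0.6 mm of commanded push raised the force from about 2 N to 5 N with almost no motion, so it is on its stop. That is below the 10 N or so that would slide the foot.
- **Rest of the scene:** In the top view before and after, the only clear changes near the carousel are the cups and the lever, with no sign that the foot moved. A rougher shift check on patches of the foot gave up to 0.7 pixel (about 1.4 mm), which I put down to changed shadows. The arm hid the lower left of that view, including where the flux pen lies, so I could not compare that part.
- **Not checked:** I had used all 12 picture views, so I judged the final state from pixel measurements only.

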